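Open the tall specimen carrier on the lab bench

TASK

Two specimen carriers stand on the bench; open the taller one. Swing its steel hasp up off the staple by its ball knob, until the hasp sticks straight out level or higher, and only then raise the lid by its pull until it stands nearly upright, and leave it open with the hasp still clear.

Things in the scene. Friction and masses are not known exactly. Their poses are not given: they have to be found in the camera images.
- tall_hasp (a joint): Steel hasp (strap 34 mm wide) hinged at the front edge of the tall carrier's lid; rad, 0 = hanging over the staple, 1.57 = straight out, stop 2.4. Stiff hinge: stays where left, under 2 N at its knob swings it. Closed, its slot sits round a U staple jutting 13 mm from the carrier's front and the lid can rise only 5 mm.
- tall_knob (a point): Centre of the hasp's ball knob, a steel ball 18 mm across on a 9 mm thick stem that juts from the strap's low end to the robot; the centre is 26 mm out from the strap, 80 mm above the bench when closed. Frame turns with hasp and lid; closed: x from the carrier's front to back, y along the front, z up. Hasp hinge axis: parallel to y, through (27.5, 0, 46) mm in this frame.
- tall_pull (a point): Point on the lid's pull, a grey plastic bar 16 mm wide (y), 12 high, jutting 41 mm level from the lid's front edge, 105 mm to +y of the hasp; on its centre line, 30 mm out from the edge, 118 mm above the bench when closed. Frame turns with the lid; closed: x from front to back, z up. Lid hinge axis: parallel to y, through (210, 0, -7) mm in this frame.
- tall_lid (a joint): Grey lid of the tall carrier (white, fixed to the bench, 180 deep x 240 wide x 110 mm high plus lid 14 mm), hinged at its back; rad, 0 = shut, 1.57 = upright, stop 1.75. Stays at any angle; raising takes about 5 N at the pull. Hasp and pull face the robot. The like carrier beside it is only 75 mm high, 200 mm wide.

How it is judged:
On the way, in this order (a step that is already met when the one before it is completed fails the run):
1. the hasp is off the staple and swung out while the lid is still shut (value of joint tall_hasp above 1 rad and value of joint tall_lid below 0.15 rad), for 0.2 s.
2. the lid is raised nearly upright (value of joint tall_lid above 1.05 rad), for 0.2 s.
At the end, for the whole second after the job is handed in: The tall carrier's lid stands open at more than 1.05 rad (60 degrees) and at rest, with its hasp still swung out more than 1.0 rad (57 degrees) from hanging (value of joint tall_lid above 1.05 rad and value of joint tall_hasp above 1 rad and velocity of joint tall_lid between -0.05 and 0.05 rad/s); the robot touches nothing.
It also fails if it takes over 54 s, if anything falls off the work surface, if the arm or the gripper's body presses on something with over 40 N, if the wrist force passes 120 N, or if a joint passes its speed limit or range.

ROBOT

A 7-joint arm with a two-finger parallel gripper is mounted at the origin on the work surface. World frame = base frame: x ahead of the robot, y to its left, z up, the work surface at z = 0. Lengths are in m, angles in rad, forces in N, time in s.
With the tool pointing down it reaches from about 0.425 to 0.875 m from the base axis. Payload 8.4 kg.
Tool frame: the origin (TCP) lies between the finger pads; the fingertips stand 17 mm ahead of it and the grasp point (between the pads) lies 2 mm behind it (manip.nose_length is the z of the fingertips in the tool frame, in m); z points along the fingers, y is the direction in which the jaws open and shut (so a half turn about z gives the same grasp; the last joint's range is limited). The gripper opens to 85 mm and grips with 20 to 120 N. Pads are 22 mm wide; open, the fingers measure 114 mm over their backs; the gripper's body (76 mm by 85 mm) begins 54 mm behind the grasp point. The pads swing forward as they close: fully open they stand 13 mm farther back than shut.
Start: joints at [1.175, 0.333, 0.04, 1.465, -0.013, 1.343, -0.059], TCP at [0.19, -0.622, 0.248] pointing down, gripper open.
Joint ranges: [-2.58, 2.58], [-0.38, 2.09], [-1.3, 1.39], [0.25, 2.4], [-1.5, 4.64], [0.08, 2.09], [-2.65, 2.65]. Speed limits (rad/s): [2.22, 2.22, 2.79, 2.79, 3.14, 3.14, 3.14].

INTERFACE

Orientations are given as [roll, pitch, yaw] about the fixed x, y, z axes, in that order (R = Rz(yaw) Ry(pitch) Rx(roll)).
In Python, from cell import manip, imaging gives the robot as it stands.
- The arm moves only by the tool move_arm, never from a script. Its argument "motion" is a list that holds one entry, the list of rows, each a list of 7 numbers: the opening, from 0 (shut) to 1 (fully open), then the shift along the tool's x, y, z in units of 25 mm (1.0 is 25 mm), then the turn, a rotation vector about the tool's x, y, z in units of 6 degrees (1.0 is 6 degrees). A call has 1 to 10 rows; each row shifts and turns the commanded pose from where the row before left it, along the tool's axes as they then stand; what a row does not reach is not made up. A row lasts 1/12 s, in which the tool goes at most 41.7 mm and 7.16 degrees, less where a joint would pass 70% of its speed; a pose out of reach is approached as far as the arm can. A call is refused whole if a number of a shift passes 1 or a number of a turn 1, either way. A call with a gripper value outside its range is refused whole. The fingers move at their own pace and stop on an object; the grip force is fixed at half the most. Time passes only in rows, so rows that do not move let the fingers close. It gives the time, the measured TCP pose, the force and the opening at its end, in the units of the state.
- manip.read_state(): the state, without advancing time (a new reading comes with each control period).
- imaging.read_camera(name): name is "scene" or "top" or "wrist"; returns a dict with "image" (400x640x3 uint8, red, green, blue), "depth" (400x640 float32, m along the optical axis (not along the pixel's ray), 0 where there is no reading), "intrinsics" (3x3 intrinsics, pixels), "position" and "orientation" of the camera in the world; the wrist camera has in their place "tool_from_camera" (4x4, takes a point from camera to tool coordinates, whose origin is the TCP and whose axes are the flange's). Camera axes: x right, y up, looking along -z (the intrinsics and any distortion apply to the point x, -y, -z); pixel columns grow to the right and rows downward; lengths in m; the calibration is good to about 2 mm. A picture is of the moment at which its call begins: read the wrist's pose just before it.
- manip.finish_job(): hands the job in, once; it reports no verdict.
The state is a dict: "t": time; "joints": joint angles; "qvel": joint speeds; "joint_efforts": joint torques, N m; "position": TCP position; "tool_rot": TCP orientation; "ft_force": force on the tool from outside, world axes, zero at the start; "ft_torque": the same for the moment, N m; "width": opening from 0.0 (shut) to 1.0 (fully open).
Only numpy, scipy, OpenCV 4.12 (cv2) and the standard library are available. Lean on these libraries where they do the work, as an engineer would, in place of code of your own. Each camera call takes 0.05 s, during which the arm holds its last target.

## Working session

There is one attempt and no reset: what is moved stays moved. The work goes in short steps, Python scripts to look and compute and a tool call to move; the robot and the scene stay as the last step left them, time stands still between calls to the robot, and variables do not carry over. Pictures are saved under pics/ and viewed, and the job is handed in when it is done.

Besides the shell and the picture viewer there is one more tool, called after "Call:" in YAML: its name, and indented under it one key for each argument. move_arm: Moves the arm, as the interface text tells. Its arguments: {"type":"object","properties":{"motion":{"type":"array","items":{"type":"array","items":{"type":"array","items":{"type":"number"}}}}},"required":["motion"]}

```bash
ls; mkdir -p pics; cat > h.py <<'E'
import numpy as np, cv2
from scipy.spatial.transform import Rotation as R
from cell import manip, imaging
def cam(name):
    s=manip.read_state(); c=imaging.read_camera(name)
    if name=="wrist":
        T=np.eye(4);
        rot=np.array(s["tool_rot"]);
        T[:3,:3]=rot if rot.shape==(3,3) else R.from_euler('xyz',rot).as_matrix()
        T[:3,3]=s["position"]; c["T"]=T@np.array(c["tool_from_camera"])
    else:
        T=np.eye(4); o=np.array(c["orientation"])
        T[:3,:3]=o if o.shape==(3,3) else R.from_euler('xyz',o).as_matrix(); T[:3,3]=c["position"]; c["T"]=T
    return c
def pts(c):
    K=np.array(c["intrinsics"]); d=c["depth"]; v,u=np.mgrid[:400,:640]
    P=np.stack([(u-K[0,2])/K[0,0]*d,-(v-K[1,2])/K[1,1]*d,-d],-1)
    W=P@c["T"][:3,:3].T+c["T"][:3,3]; W[d==0]=np.nan; return W
E
python3 - <<'E'
from h import *
s=manip.read_state(); print(s)
for n in ["scene","top","wrist"]:
    c=cam(n); print(n,{k:v for k,v in c.items() if k not in("image","depth")})
    cv2.imwrite(f"pics/{n}0.png",c["image"][:,:,::-1]); np.save(f"{n}0.npy",pts(c))
E
```

```text
pics
{'t': 0.0, 'joints': array([ 1.1748122 ,  0.3339205 ,  0.03989608,  1.46625669, -0.013387  ,
        1.34330791, -0.05848278]), 'qvel': array([ 0.00068042, -0.00121018,  0.00130473,  0.00149128, -0.0004086 ,
        0.00158201, -0.00117603]), 'joint_efforts': array([-2.34700165e-04, -6.58535385e+01,  1.36572227e+00, -4.05573642e+01,
        1.70086365e-02,  1.23789377e-02,  6.13380485e-05]), 'position': array([ 0.1899235 , -0.62119054,  0.24742249]), 'tool_rot': array([-3.13997141e+00,  1.30654047e-04,  2.96766308e-01]), 'ft_force': array([-0.10337522,  0.48510792,  0.13075227]), 'ft_torque': array([ 0.00958296,  0.00882903, -0.00932731]), 'width': 1.0012084261143144}
scene {'intrinsics': array([[515.13346496,   0.        , 320.32670459],
       [  0.        , 515.13346496, 201.98653112],
       [  0.        ,   0.        ,   1.        ]]), 'position': array([1.48912285, 0.28975297, 0.79898917]), 'orientation': array([0.98505548, 0.0098437 , 1.90042141]), 'T': array([[-0.32367264, -0.52571041,  0.78667947,  1.48912285],
       [ 0.94611793, -0.17117932,  0.27487908,  0.28975297]
[... 858 characters left out ...]
om_camera': array([[-1.45562654e-04,  9.52681563e-01,  3.03970095e-01,
         7.72424308e-02],
       [ 9.99999776e-01,  3.37366485e-04, -5.78478646e-04,
         1.63450098e-04],
       [-6.53655264e-04,  3.03969943e-01, -9.52681398e-01,
        -1.25253027e-01],
       [ 0.00000000e+00,  0.00000000e+00,  0.00000000e+00,
         1.00000000e+00]]), 'T': array([[ 2.92310084e-01,  9.10981974e-01,  2.90975355e-01,
         2.63947889e-01],
       [-9.56323294e-01,  2.78691519e-01,  8.81861354e-02,
        -5.98947972e-01],
       [-7.56384059e-04, -3.04044207e-01,  9.52657624e-01,
         3.72797848e-01],
       [ 0.00000000e+00,  0.00000000e+00,  0.00000000e+00,
         1.00000000e+00]])}
```

View pics/scene0.png

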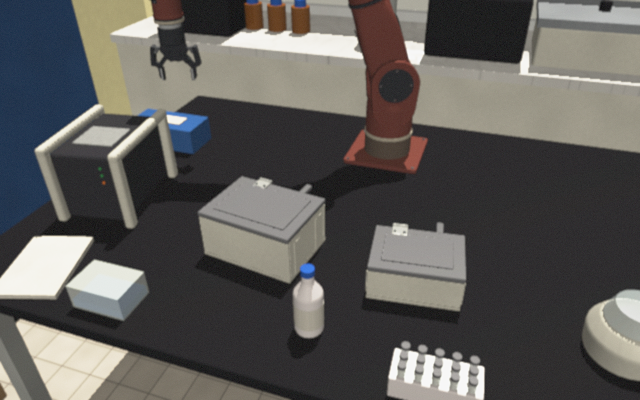

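View pics/top0.png

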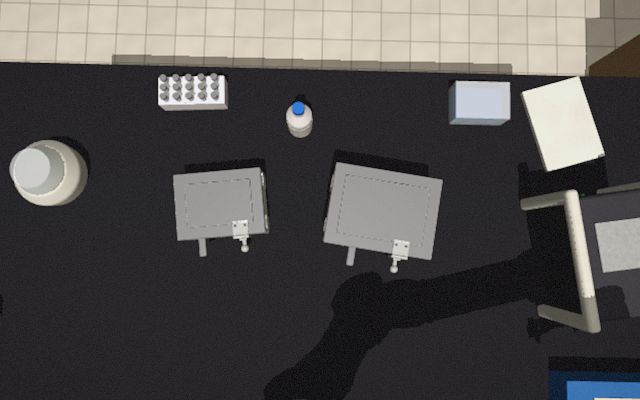

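The top view shows the taller carrier centred near (383,210), with its hasp knob near (394,269) and the pull tip near (351,263). The scene view shows the right-hand carrier is the lower one. Next I'll measure these.

```bash
python3 - <<'E'
from h import *
W=np.load("top0.npy")
m=(W[...,2]>0.105)&(W[...,2]<0.14); m[:, :300]=0; m[:,460:]=0; m[:150]=0;m[280:]=0
print(m.sum(), np.median(W[m][:,2]))
# lid: keep the large blob by opening
mm=cv2.morphologyEx(m.astype(np.uint8),cv2.MORPH_OPEN,np.ones((25,25)))>0
P=W[mm][:,:2].astype(np.float32)
r=cv2.minAreaRect(P*1000); print(r, cv2.boxPoints(r), np.median(W[mm][:,2]))
for (u,v) in [(394,269),(395,265),(397,257),(351,263),(351,255),(400,248)]:
    print(u,v,W[v,u], )
img=cv2.imread("pics/top0.png")
cv2.imwrite("pics/topc.png",cv2.resize(img[150:290,310:460],None,fx=5,fy=4.2*1,interpolation=cv2.INTER_CUBIC)[:600])
E
```

```text
9029 0.12583941358066086
((588.4833374023438, -161.1582794189453), (165.66238403320312, 156.07965087890625), 1.0808494091033936) [[ 504.19476  -84.69481]
 [ 507.13898 -240.74669]
 [ 672.7719  -237.62175]
 [ 669.8277   -81.56987]] 0.12672245487345124
394 269 [ 0.4524217  -0.20660782  0.09075491]
395 265 [ 0.46142642 -0.20902098  0.08936752]
397 257 [ 0.48093546 -0.20607135  0.12866123]
351 263 [ 0.46498246 -0.10616708  0.12049746]
351 255 [ 0.48261346 -0.10561004  0.12304192]
400 248 [ 0.5007426  -0.2124798   0.12839441]
```

View pics/topc.png

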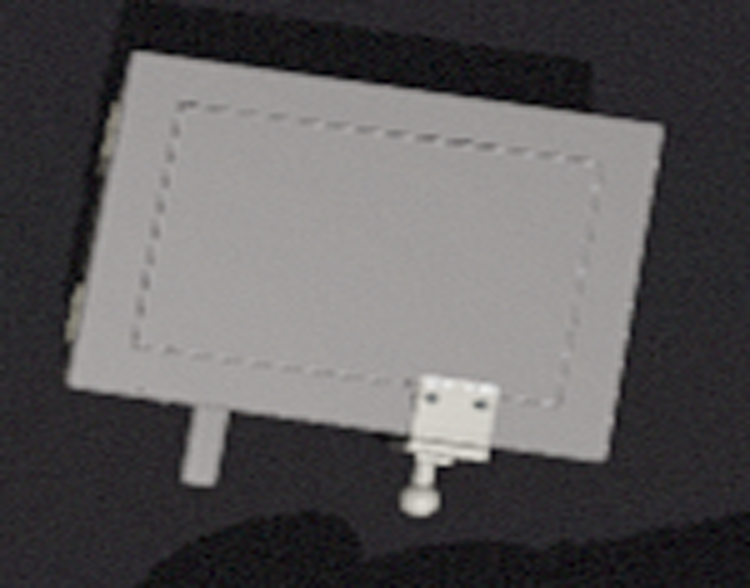

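View pics/wrist0.png

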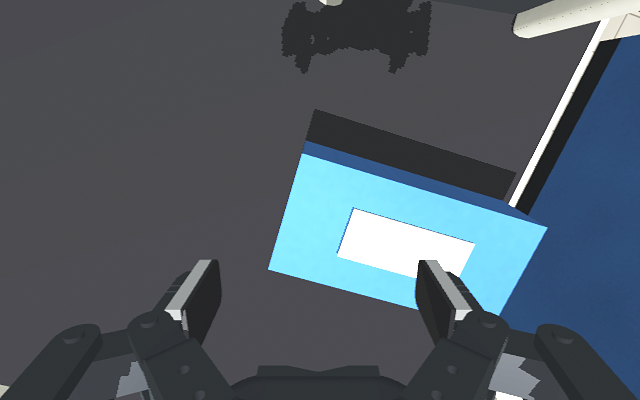

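```bash
cat >> h.py <<'E'
def onplane(c,u,v,z):
    K=np.array(c["intrinsics"]); d=c["T"][:3,:3]@np.array([(u-K[0,2])/K[0,0],-(v-K[1,2])/K[1,1],-1]); o=c["T"][:3,3]
    return o+d*(z-o[2])/d[2]
def proj(c,p):
    K=np.array(c["intrinsics"]); q=c["T"][:3,:3].T@(np.array(p)-c["T"][:3,3]); return K[0,2]+K[0,0]*q[0]/-q[2], K[1,2]-K[1,1]*q[1]/-q[2]
E
python3 - <<'E'
from h import *
c=cam("top")
C=[onplane(c,u,v,.124)[:2] for u,v in [(336.6,162.4),(442.6,180.2),(431.4,259.5),(323.6,242.1)]]
print(np.array(C))
bl,br,fr,fl=C
for a,b in [(bl,br),(fl,fr),(fl,bl),(fr,br)]: print(np.linalg.norm(b-a), np.degrees(np.arctan2(*(b-a)[::-1])))
print("knob",onplane(c,394,268.8,.08),"pulltip",onplane(c,310+197/5,150+486/4.2,.124), onplane(c,310+210/5,150+410/4.2,.124))
print("hasp plate edge", onplane(c,310+412/5,150+450/4.2,.126),onplane(c,310+492/5,150+460/4.2,.126))
c=cam("scene"); cv2.imwrite("pics/s1.png",cv2.resize(c["image"][130:300,180:360,::-1],None,fx=4,fy=3.5))
E
```

```text
[[ 0.68758507 -0.0693525 ]
 [ 0.65373365 -0.30675561]
 [ 0.47718827 -0.28284424]
 [ 0.50942775 -0.04455545]]
0.23980441470596614 -98.11512884676264
0.24045983471537316 -97.70509237725477
0.17987475518496068 -7.923875658352222
0.17815730322258144 -7.713224803691558
knob [ 0.45223981 -0.20852962  0.08      ] pulltip [ 0.45914167 -0.10246744  0.124     ] [ 0.49887586 -0.10741862  0.124     ]
hasp plate edge [ 0.48028413 -0.19644975  0.126     ] [ 0.47595524 -0.23170521  0.126     ]
```

```bash
python3 - <<'E'
from h import *
print([a for a in dir(manip) if a[0]!='_'], manip.nose_length)
W=np.concatenate([np.load("top0.npy").reshape(-1,3),np.load("scene0.npy").reshape(-1,3)])
W=W[~np.isnan(W[:,0])]
for y0 in np.arange(-.8,-.25,.05):
    print(round(y0,2),end=' ')
    for x0 in np.arange(.1,.6,.05):
        m=(W[:,0]>=x0)&(W[:,0]<x0+.05)&(W[:,1]>=y0)&(W[:,1]<y0+.05)&(W[:,2]<.8)
        print(f"{np.percentile(W[m][:,2],98):.2f}" if m.any() else " -- ",end=' ')
    print()
E
```

```text
['PlanningError', 'finish_job', 'nose_length', 'read_state'] 0.017
-0.8 0.08 0.09 0.08 0.00 0.00 0.22 0.22 0.22 0.22 0.22 
-0.75 0.09 0.09 0.08 0.00 0.00 0.20 0.20 0.22 0.22 0.22 
-0.7 0.09 0.30 0.35 0.00 0.00 0.20 0.20 0.21 0.21 0.21 
-0.65 0.08 0.34 0.48 0.00 0.00 0.20 0.20 0.21 0.21 0.21 
-0.6 0.08 0.47 0.48 0.00 0.21 0.22 0.22 0.22 0.22 0.22 
-0.55 0.00 0.31 0.01 0.00 0.00 0.00 0.00 0.02 0.22 0.22 
-0.5 0.00 0.00 0.00 0.00 0.00 0.00 0.00 0.00 0.00 0.00 
-0.45 0.01 0.00 0.00 0.00 0.00 0.00 0.00 0.00 0.00 0.00 
-0.4 0.00 0.00 0.00 0.00 0.00 0.00 0.00 0.00 0.00 0.00 
-0.35 0.00 0.00 0.00 0.00 0.00 0.00 0.00 0.00 0.00 0.00 
-0.3 0.00 0.00 0.00 0.00 0.00 0.00 0.00 0.13 0.13 0.13
```

Call:
move_arm:
  motion:
    - [[1,0.5,-0.5,-0.5,0,0,0],[1,0.95,-0.95,-0.5,0,0,0],[1,0.95,-0.95,-0.5,0,0,0],[1,0.95,-0.95,-0.5,0,0,0],[1,0.95,-0.95,0,0,0,0],[1,0.95,-0.95,0,0,0,0],[1,0.95,-0.95,0,0,0,0],[1,0.95,-0.95,0,0,0,0],[1,0.95,-0.95,0,0,0,0],[1,0.95,-0.95,0,0,0,0]]

```text
t: 1.08
position: [0.3407, -0.3374, 0.2984]
tool_rot: [3.141, 0.0, 0.297]
ft_force: [0.6, -0.1, 0.3]
width: 0.997
```

Call:
move_arm:
  motion:
    - [[0.6,0,0,0,0,0,0.83],[0.6,0,0,0,0,0,0.83],[0.6,0,0,0,0,0,0.83],[0.6,0,0,0,0,0,0.83],[0.6,0,0,0,0,0,0.83],[0.6,0,0,0,0,1,0],[0.6,0,0,0,0,1,0],[0.6,0,0,0,0,1,0],[0.6,0,0,0,0,1,0],[0.6,0,0,0,0,1,0]]

```text
t: 1.92
position: [0.34, -0.3396, 0.2993]
tool_rot: [3.139, -0.53, -0.138]
ft_force: [-0.2, 0.1, 0.1]
width: 0.593
```

```bash
cat >> h.py <<'E'
ex=np.array([.9906,-.1366,0]); ey=np.array([.1366,.9906,0]); ez=np.array([0,0,1.])
def L(x,y,z): return ex*x+ey*y+ez*z
def local(p): return np.round([p@ex,p@ey,p[2]],4)
def goto(target):
    s=manip.read_state(); Rm=R.from_euler('xyz',s["tool_rot"]).as_matrix()
    d=Rm.T@(np.array(target)-s["position"])
    print("t",round(s["t"],2),"units tool xyz:",np.round(d/.025,2),"zdir local",local(Rm[:,2]),"ydir",local(Rm[:,1]),"pos local",local(np.array(s["position"])),"F",np.round(s["ft_force"],1),"w",round(s["width"],3),"q",np.round(s["joints"],2))
E
python3 - <<'E'
from h import *
z=np.array([.4953,-.0683,-.866])
goto(L(.4765,-.1448,.08)-.09*z)
c=cam("wrist"); cv2.imwrite("pics/w1.png",c["image"][:,:,::-1])
print(proj(c,L(.4765,-.1448,.08)),proj(c,L(.4807,-.0398,.118)))
E
```

```text
t 1.92 units tool xyz: [-1.2  -5.83  5.84] zdir local [ 0.5052 -0.003  -0.863 ] ydir [-0.0024 -1.      0.0021] pos local [ 0.3832 -0.29    0.2993] F [-0.2  0.1  0.1] w 0.593 q [ 0.95 -0.29  0.01  2.09 -0.45  1.   -0.57]
(np.float64(187.03142285026524), np.float64(191.14152606024166)) (np.float64(69.34109147814704), np.float64(178.3796057059539))
```

View pics/w1.png

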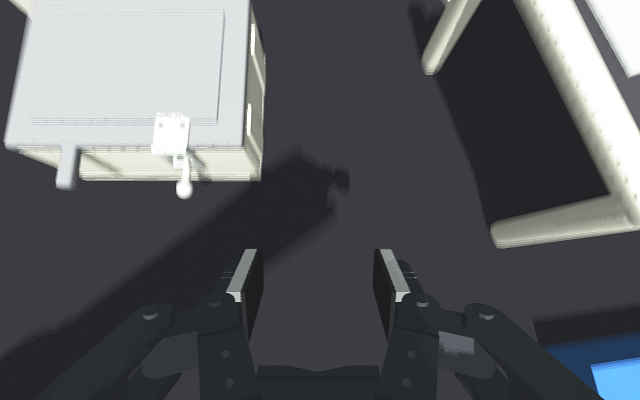

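The knob shows at (184,188), against a prediction of (187,191), so the two agree within about 2 mm. I'll move to the pre-grasp.

Call:
move_arm:
  motion:
    - [[0.6,-0.2,-0.85,0.83,0,0,0],[0.6,-0.2,-0.83,0.83,0,0,0],[0.6,-0.2,-0.83,0.83,0,0,0],[0.6,-0.2,-0.83,0.83,0,0,0],[0.6,-0.2,-0.83,0.83,0,0,0],[0.6,-0.2,-0.83,0.83,0,0,0],[0.6,0,-0.83,0.83,0,0,0],[0.6,0,0,0,0,0,0]]

```text
t: 2.63
position: [0.4065, -0.1966, 0.1541]
tool_rot: [-3.139, -0.518, -0.134]
ft_force: [-1.0, 1.2, -1.0]
width: 0.599
```

```bash
python3 - <<'E'
from h import *
goto(L(.4765,-.1448,.08))
c=cam("wrist"); cv2.imwrite("pics/w2.png",c["image"][:,:,::-1])
print(proj(c,L(.4765,-.1448,.08)))
W=pts(c); 
K=c["image"][100:300,220:420,::-1]; cv2.imwrite("pics/w2c.png",cv2.resize(K,None,fx=3,fy=3))
E
```

```text
t 2.63 units tool xyz: [0.16 0.24 3.51] zdir local [ 0.4952  0.004  -0.8688] ydir [ 0.0043 -1.     -0.0022] pos local [ 0.4295 -0.1393  0.1541] F [-1.   1.2 -1. ] w 0.599 q [ 0.84 -0.28 -0.31  2.39 -0.51  0.59 -0.81]
(np.float64(325.7983410484458), np.float64(204.9188913796972))
```

View pics/w2c.png

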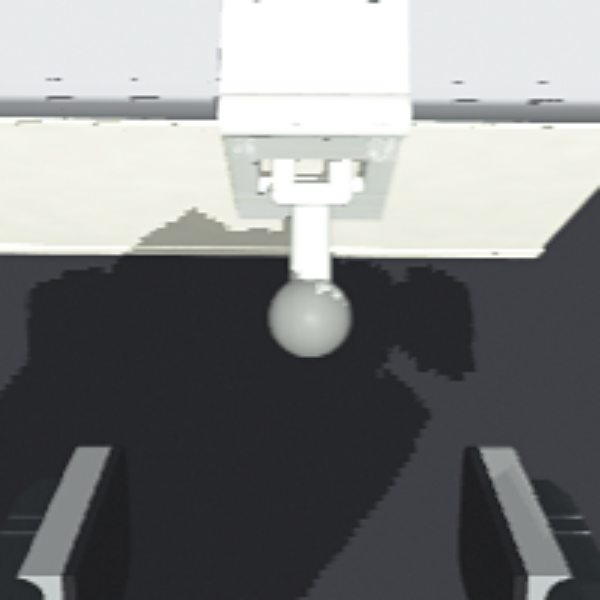

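The ball is centred at (323,206) between the pads, about 1.5 mm off the estimate in tool y. I'll advance and grip it.

Call:
move_arm:
  motion:
    - [[0.6,0.08,0.1,0.6,0,0,0],[0.6,0.08,0.08,0.6,0,0,0],[0.6,0,0,0.6,0,0,0],[0.6,0,0,0.6,0,0,0],[0.6,0,0,0.6,0,0,0],[0.6,0,0,0.5,0,0,0],[0.6,0,0,0,0,0,0],[0.6,0,0,0,0,0,0]]

```text
t: 3.35
position: [0.4527, -0.2123, 0.0839]
tool_rot: [-3.141, -0.523, -0.138]
ft_force: [-0.7, 0.4, 1.4]
width: 0.601
```

```bash
python3 - <<'E'
from h import *
goto(L(.4765,-.1448,.08))
c=cam("wrist"); 
K=c["image"][150:350,220:420,::-1]; cv2.imwrite("pics/w3c.png",cv2.resize(K,None,fx=3,fy=3))
E
```

```text
t 3.35 units tool xyz: [-0.11 -0.15  0.12] zdir local [ 4.992e-01  4.000e-04 -8.665e-01] ydir [-8.e-04 -1.e+00 -9.e-04] pos local [ 0.4775 -0.1485  0.0839] F [-0.7  0.4  1.4] w 0.601 q [ 0.81 -0.04 -0.34  2.38 -0.54  0.35 -0.78]
```

View pics/w3c.png

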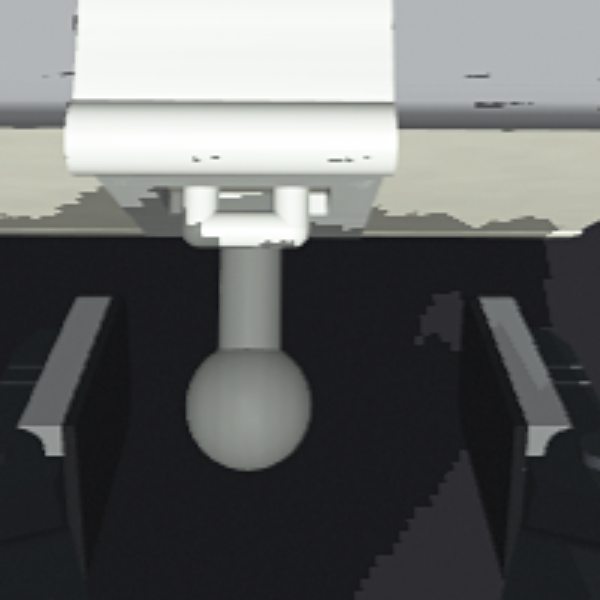

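```bash
python3 - <<'E'
from h import *
c=cam("wrist"); K=np.array(c["intrinsics"]);d=c["depth"]
print(d[286,303])
u,v=303,286
for z in (d[286,303]+.009,):
    p=np.array([(u-K[0,2])/K[0,0]*z,-(v-K[1,2])/K[1,1]*z,-z,1]); q=np.array(c["tool_from_camera"])@p
    print("ball in tool mm",q[:3]*1000, local((c["T"]@p)[:3]))
E
```

```text
0.13693126
ball in tool mm [-3.56413629 -5.89735087  1.75126045] [ 0.4753 -0.1428  0.0811]
```

Call:
move_arm:
  motion:
    - [[0.6,-0.14,-0.24,0.0,0,0,0],[0.5,0,0,0,0,0,0],[0,0,0,0,0,0,0],[0,0,0,0,0,0,0],[0,0,0,0,0,0,0],[0,0,0,0,0,0,0],[0,0,0,0,0,0,0],[0,0,0,0,0,0,0]]

```text
t: 4.12
position: [0.4508, -0.2055, 0.0823]
tool_rot: [3.142, -0.524, -0.137]
ft_force: [1.5, 2.7, 3.0]
width: 0.166
```

```bash
python3 - <<'E'
from h import *
goto(L(.4753,-.1428,.081))
c=cam("wrist"); 
K=c["image"][150:350,220:420,::-1]; cv2.imwrite("pics/w4c.png",cv2.resize(K,None,fx=3,fy=3))
E
```

```text
t 4.12 units tool xyz: [-0.    0.03  0.06] zdir local [ 5.004e-01 -2.000e-04 -8.658e-01] ydir [-3.e-04 -1.e+00  0.e+00] pos local [ 0.4747 -0.142   0.0823] F [1.5 2.7 3. ] w 0.166 q [ 0.82 -0.05 -0.36  2.39 -0.54  0.34 -0.79]
```

View pics/w4c.png

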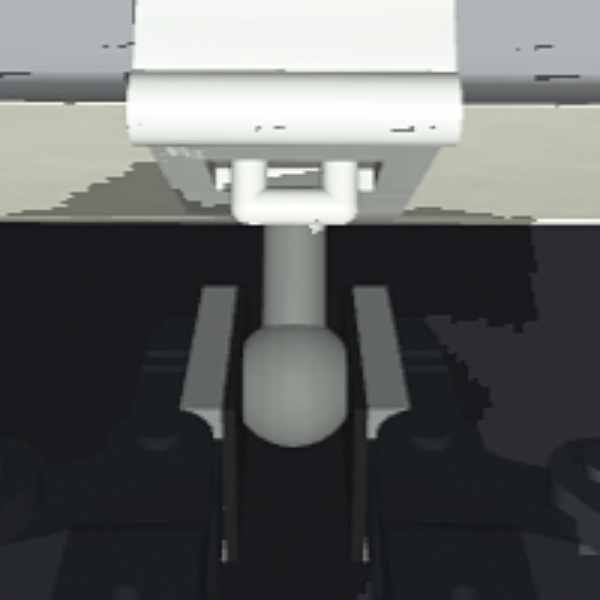

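```bash
python3 - <<'E'
import numpy as np
th=np.linspace(0,1.95,15); o=27.5*np.cos(th)+46*np.sin(th); u=-46*np.cos(th)+27.5*np.sin(th)
a=30.
for i in range(14):
    do,du=o[i+1]-o[i],u[i+1]-u[i]; r=np.radians(a); dr=3 if i<5 else 0
    print(i,"x",round((-do*np.cos(r)+du*np.sin(r))/25,2),"z",round((-do*np.sin(r)-du*np.cos(r))/25,2),"turny",-dr/6); a-=dr
E
```

```text
0 x -0.13 z -0.27 turny -0.5
1 x -0.1 z -0.28 turny -0.5
2 x -0.08 z -0.29 turny -0.5
3 x -0.05 z -0.29 turny -0.5
4 x -0.03 z -0.3 turny -0.5
5 x -0.0 z -0.3 turny 0.0
6 x 0.04 z -0.3 turny 0.0
7 x 0.08 z -0.29 turny 0.0
8 x 0.12 z -0.27 turny 0.0
9 x 0.16 z -0.25 turny 0.0
10 x 0.19 z -0.23 turny 0.0
11 x 0.22 z -0.2 turny 0.0
12 x 0.25 z -0.17 turny 0.0
13 x 0.27 z -0.13 turny 0.0
```

Call:
move_arm:
  motion:
    - [[0,-0.13,0,-0.27,0,-0.5,0],[0,-0.1,0,-0.28,0,-0.5,0],[0,-0.08,0,-0.29,0,-0.5,0],[0,-0.05,0,-0.29,0,-0.5,0],[0,-0.03,0,-0.3,0,-0.5,0],[0,0,0,0,0,0,0]]

```text
t: 4.67
position: [0.4283, -0.202, 0.1114]
tool_rot: [3.142, -0.259, -0.136]
ft_force: [2.0, 1.7, -0.7]
width: 0.168
```

```bash
python3 - <<'E'
from h import *
# expected at theta=.696
th=.696; o=27.5*np.cos(th)+46*np.sin(th)-27.5; u=-46*np.cos(th)+27.5*np.sin(th)+46
goto(L(.4747-o/1000,-.142,.0823+u/1000))
c=cam("wrist"); 
K=c["image"][50:350,170:470,::-1]; cv2.imwrite("pics/w5c.png",cv2.resize(K,None,fx=2,fy=2))
E
```

```text
t 4.67 units tool xyz: [-0.02  0.02  0.03] zdir local [ 2.562e-01  2.000e-04 -9.666e-01] ydir [ 0.001 -1.     0.   ] pos local [ 0.4518 -0.1416  0.1114] F [ 2.   1.7 -0.7] w 0.168 q [ 0.84 -0.03 -0.43  2.21 -0.13  0.71 -1.22]
```

View pics/w5c.png

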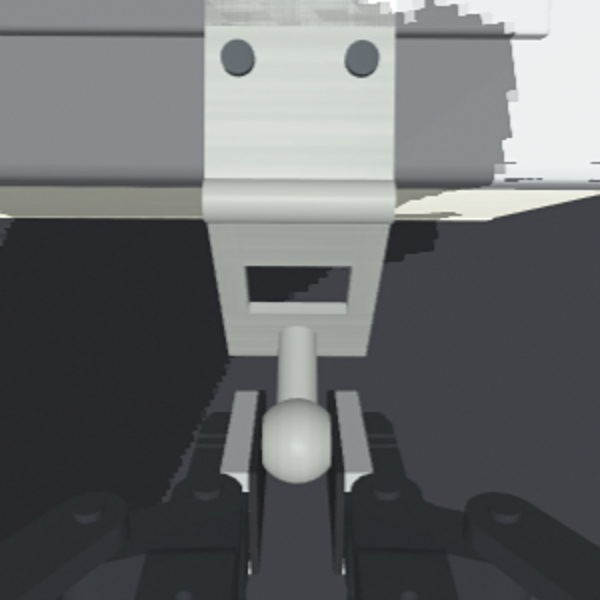

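The picture shows the hasp swung out with its slot clear of the staple and the ball held between the pads. I'll carry on along the arc.

Call:
move_arm:
  motion:
    - [[0,0,0,-0.3,0,0,0],[0,0.04,0,-0.3,0,0,0],[0,0.08,0,-0.29,0,0,0],[0,0.12,0,-0.27,0,0,0],[0,0.16,0,-0.25,0,0,0],[0,0.19,0,-0.23,0,0,0],[0,0.22,0,-0.2,0,0,0],[0,0.25,0,-0.17,0,0,0],[0,0.27,0,-0.13,0,0,0],[0,0,0,0,0,0,0]]

```text
t: 5.55
position: [0.443, -0.2051, 0.1701]
tool_rot: [-3.141, -0.257, -0.139]
ft_force: [-13.0, 3.7, 4.1]
width: 0.001
```

```bash
python3 - <<'E'
from h import *
th=1.95; o=27.5*np.cos(th)+46*np.sin(th)-27.5; u=-46*np.cos(th)+27.5*np.sin(th)+46
goto(L(.4747-o/1000,-.142,.0823+u/1000))
c=cam("wrist"); 
K=c["image"][50:350,170:470,::-1]; cv2.imwrite("pics/w6c.png",cv2.resize(K,None,fx=2,fy=2))
E
```

```text
t 5.55 units tool xyz: [ 0.11 -0.03 -0.  ] zdir local [ 2.537e-01  2.000e-04 -9.673e-01] ydir [-2.e-03 -1.e+00 -7.e-04] pos local [ 0.4669 -0.1426  0.1701] F [-13.    3.7   4.1] w 0.001 q [ 0.84 -0.08 -0.43  2.12 -0.13  0.86 -1.23]
```

View pics/w6c.png

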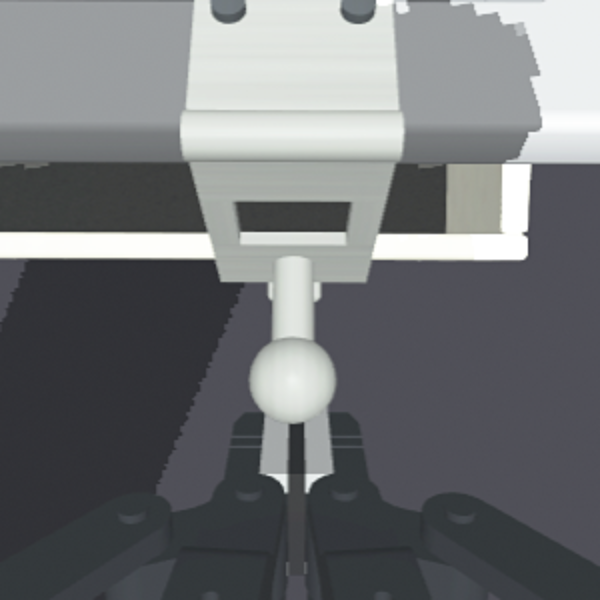

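The hasp is free, but the ball slipped out of the grip and the lid has been lifted a little. I'll back off and measure both joints.

Call:
move_arm:
  motion:
    - [[0,-0.4,0,-0.3,0,0,0],[0,-0.4,0,-0.6,0,0,0],[0,0,0,-0.6,0,0,0],[0,0,0,-0.6,0,0,0],[0,0,0,0,0,0,0]]

```text
t: 6.02
position: [0.4135, -0.2017, 0.2196]
tool_rot: [3.139, -0.267, -0.139]
ft_force: [0.5, -1.5, 0.2]
width: 0.0
```

```bash
python3 - <<'E'
from h import *
goto(L(.4747,-.142,.0823))
c=cam("wrist"); cv2.imwrite("pics/w7.png",c["image"][:,:,::-1]); W=pts(c); np.save("w7.npy",W)
t=cam("top"); cv2.imwrite("pics/t7.png",cv2.resize(t["image"][150:290,310:460,::-1],None,fx=5,fy=4.2)); Wt=pts(t)
# lid plane from top cam
v,u=np.mgrid[195:225,350:420]; P=Wt[v,u].reshape(-1,3); P=P[~np.isnan(P[:,0])]
X=P@ex; Z=P[:,2]; A=np.polyfit(X,Z,1); print("top lid slope",-A[0],"z at x'=.511",np.polyval(A,.511),"atan",np.arctan(-A[0]))
E
```

```text
t 6.02 units tool xyz: [ 0.   -0.07  5.69] zdir local [ 0.2636 -0.003  -0.9646] ydir [-0.0024 -1.      0.0024] pos local [ 0.4371 -0.1433  0.2196] F [ 0.5 -1.5  0.2] w 0.0 q [ 0.85 -0.2  -0.39  2.11 -0.19  0.97 -1.16]
top lid slope 0.46747812468627825 z at x'=.511 0.21391828216689235 atan 0.4372932958374759
```

View pics/w7.png

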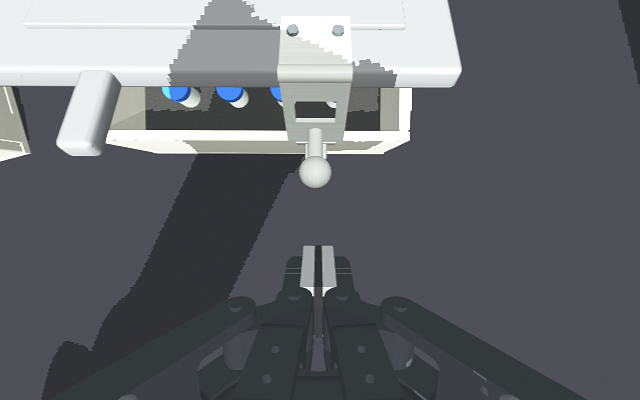

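View pics/t7.png

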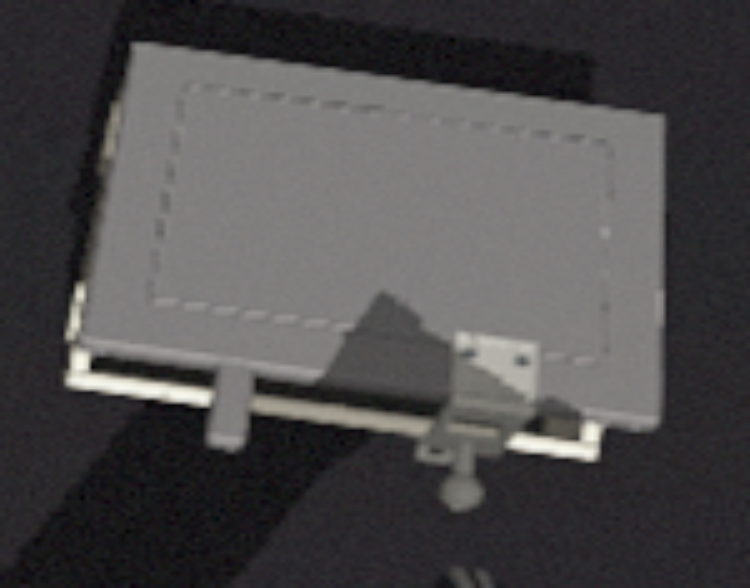

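```bash
python3 - <<'E'
from h import *
c=cam("wrist"); K=np.array(c["intrinsics"]); u,v=315,171; z=c["depth"][v,u]+.009
p=np.array([(u-K[0,2])/K[0,0]*z,-(v-K[1,2])/K[1,1]*z,-z,1]); b=local((c["T"]@p)[:3]); print(b)
ph=.437; hx=.6907-(.188*np.cos(ph)-.015*np.sin(ph)); hz=.111+.188*np.sin(ph)+.015*np.cos(ph); print(hx,hz)
o,up=hx-b[0],b[2]-hz; a=np.arctan2(up,o)-np.arctan2(-46,27.5); print("rad",np.hypot(o,up),"hasp",a-ph)
E
```

```text
[ 0.4848 -0.1419  0.174 ]
0.5267155726973508 0.2041563610400393
rad 0.05163643428553236 hasp -0.028687089604257754
```

```bash
python3 - <<'E'
from h import *
a=np.radians(25); z=ex*np.sin(a)-ez*np.cos(a)
goto(L(.4848,-.1419,.174)-.055*z)
E
```

```text
t 6.17 units tool xyz: [ 1.05 -0.03 -0.04] zdir local [ 2.595e-01 -8.000e-04 -9.657e-01] ydir [-1.6e-03 -1.0e+00  4.0e-04] pos local [ 0.4364 -0.1425  0.2161] F [-0.4  0.7 -0.2] w 0.001 q [ 0.85 -0.2  -0.39  2.11 -0.19  0.97 -1.16]
```

Call:
move_arm:
  motion:
    - [[0.5,0,0,0,0,0.85,0],[0.5,0.5,0,0,0,0.8,0],[0.5,0.5,0,0,0,0,0],[0.5,0,0,0,0,0,0],[0.5,0,0,0,0,0,0]]

```text
t: 6.58
position: [0.4359, -0.2035, 0.2252]
tool_rot: [-3.141, -0.434, -0.137]
ft_force: [0.2, 0.4, 0.0]
width: 0.498
```

```bash
python3 - <<'E'
from h import *
goto(L(.4848,-.1419,.174))
c=cam("wrist"); 
K=c["image"][100:350,170:470,::-1]; cv2.imwrite("pics/w8c.png",cv2.resize(K,None,fx=2,fy=2))
E
```

```text
t 6.58 units tool xyz: [ 0.05 -0.    2.28] zdir local [ 4.201e-01  3.000e-04 -9.075e-01] ydir [-3.e-04 -1.e+00 -4.e-04] pos local [ 0.4595 -0.142   0.2252] F [0.2 0.4 0. ] w 0.498 q [ 0.84 -0.26 -0.34  2.19 -0.32  0.81 -1.04]
```

View pics/w8c.png

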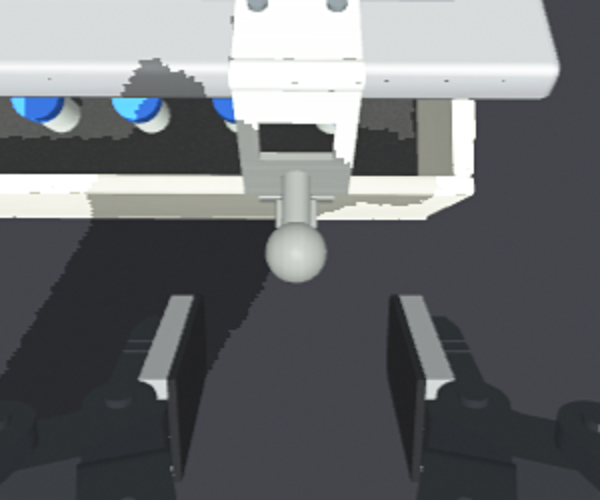

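The ball is centred between the pads at crop (296,252). I'll advance, close, and this time turn the tool rigidly with the hasp.

Call:
move_arm:
  motion:
    - [[0.5,0,0,0.6,0,0,0],[0.5,0,0,0.6,0,0,0],[0.5,0,0,0.6,0,0,0],[0.5,0,0,0.55,0,0,0],[0.5,0,0,0,0,0,0],[0,0,0,0,0,0,0],[0,0,0,0,0,0,0],[0,0,0,0,0,0,0],[0,0,0,0,0,0,0]]

```text
t: 7.38
position: [0.4602, -0.2068, 0.173]
tool_rot: [3.141, -0.435, -0.138]
ft_force: [-3.5, 4.0, 0.9]
width: 0.17
```

```bash
python3 - <<'E'
from h import *
goto(L(.4848,-.1419,.174))
s=manip.read_state(); p=local(s["position"])
c=cam("wrist"); cv2.imwrite("pics/w9c.png",cv2.resize(c["image"][100:350,170:470,::-1],None,fx=2,fy=2))
hx,hz=526.7,204.2
b=np.array([484.8,174.]); o0,u0=hx-b[0],b[1]-hz
n=12; d=1.2/n; turn=-np.degrees(d)*.9/6; a=np.arcsin(local(R.from_euler('xyz',s["tool_rot"]).as_matrix()[:,2])[0])
for i in range(n):
    f=lambda t:(o0*np.cos(t)-u0*np.sin(t), u0*np.cos(t)+o0*np.sin(t))
    A,B=f(d*i),f(d*(i+1)); do,du=B[0]-A[0],B[1]-A[1]
    print(i,round((-do*np.cos(a)+du*np.sin(a))/25,3),round((-do*np.sin(a)-du*np.cos(a))/25,3),round(turn,2)); a+=np.radians(turn*6)
print(np.degrees(a))
E
```

```text
t 7.38 units tool xyz: [ 0.04 -0.01 -0.03] zdir local [ 4.212e-01 -3.000e-04 -9.070e-01] ydir [-6.e-04 -1.e+00  1.e-04] pos local [ 0.4842 -0.142   0.173 ] F [-3.5  4.   0.9] w 0.17 q [ 0.83 -0.15 -0.38  2.21 -0.29  0.67 -1.07]
0 -0.029 -0.204 -0.86
1 -0.027 -0.205 -0.86
2 -0.025 -0.205 -0.86
3 -0.023 -0.205 -0.86
4 -0.021 -0.205 -0.86
5 -0.019 -0.206 -0.86
6 -0.016 -0.206 -0.86
7 -0.014 -0.206 -0.86
8 -0.012 -0.206 -0.86
9 -0.01 -0.206 -0.86
10 -0.008 -0.206 -0.86
11 -0.006 -0.206 -0.86
-36.96907016532097
```

View pics/w9c.png

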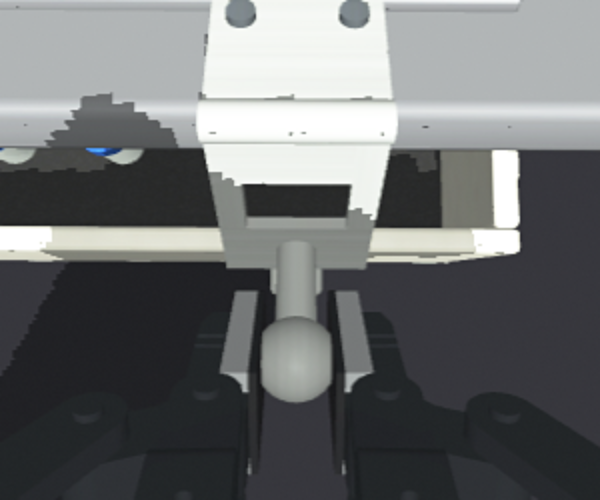

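Call:
move_arm:
  motion:
    - [[0,-0.03,0,-0.205,0,-0.86,0],[0,-0.03,0,-0.205,0,-0.86,0],[0,-0.025,0,-0.205,0,-0.86,0],[0,-0.025,0,-0.205,0,-0.86,0],[0,-0.02,0,-0.205,0,-0.86,0],[0,-0.02,0,-0.205,0,-0.86,0],[0,0,0,0,0,0,0]]

```text
t: 8.02
position: [0.451, -0.2054, 0.2011]
tool_rot: [-3.14, 0.113, -0.137]
ft_force: [-6.2, 2.7, 0.2]
width: 0.165
```

```bash
cat >> h.py <<'E'
def lidang():
    t=cam("top"); Wt=pts(t); P=Wt[195:215,355:380].reshape(-1,3); P=P[~np.isnan(P[:,0])]
    A=np.polyfit(P@ex,P[:,2],1); print("lid",np.arctan(-A[0]),"resid",np.std(P[:,2]-np.polyval(A,P@ex))); return t
E
python3 - <<'E'
from h import *
goto(L(.4848,-.1419,.174))
c=cam("wrist"); cv2.imwrite("pics/w10c.png",cv2.resize(c["image"][100:350,170:470,::-1],None,fx=2,fy=2))
t=lidang()
E
```

```text
t 8.02 units tool xyz: [0.52 0.   1.03] zdir local [-0.1124  0.0015 -0.9937] ydir [ 1.0e-04 -1.0e+00 -1.5e-03] pos local [ 0.4748 -0.1418  0.2011] F [-6.2  2.7  0.2] w 0.165 q [ 0.76  0.16 -0.48  1.79  0.09  1.31 -1.45]
lid 0.4344414793593662 resid 0.0017002494640127558
```

View pics/w10c.png

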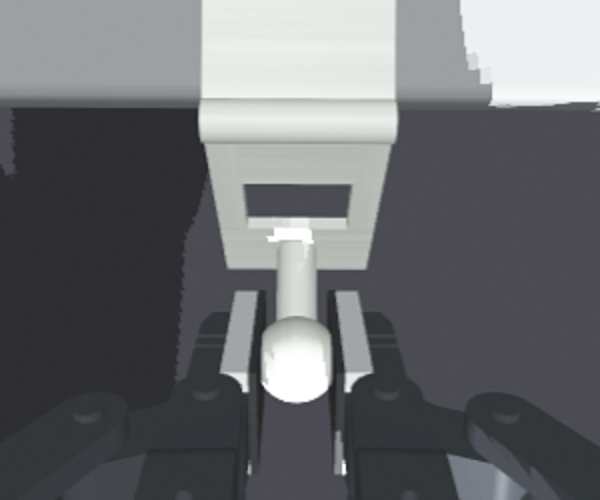

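The lid angle hasn't changed (0.434), so the hasp is swinging cleanly. I'll continue.

Call:
move_arm:
  motion:
    - [[0,-0.015,0,-0.205,0,-0.86,0],[0,-0.015,0,-0.205,0,-0.86,0],[0,-0.01,0,-0.205,0,-0.86,0],[0,-0.01,0,-0.205,0,-0.86,0],[0,-0.01,0,-0.205,0,-0.86,0],[0,-0.005,0,-0.205,0,-0.86,0],[0,0,0,0,0,0,0]]

```text
t: 8.7
position: [0.4575, -0.2063, 0.2289]
tool_rot: [-3.139, 0.658, -0.136]
ft_force: [-11.7, 3.4, 6.0]
width: 0.172
```

```bash

python3 - <<'E'
from h import *
goto(L(.4848,-.1419,.174))
c=cam("wrist"); cv2.imwrite("pics/w11c.png",cv2.resize(c["image"][100:350,170:470,::-1],None,fx=2,fy=2))
t=lidang()
s=manip.read_state(); p=local(s["position"])*1000
print("hasp", np.arctan2(p[2]-204.2,526.7-p[0])+1.03-.437)
E
```

```text
t 8.7 units tool xyz: [1.45 0.   1.65] zdir local [-0.6114  0.0021 -0.7913] ydir [-4.0e-04 -1.0e+00 -2.3e-03] pos local [ 0.4814 -0.1419  0.2289] F [-11.7   3.4   6. ] w 0.172 q [ 0.59  0.54 -0.45  1.4   0.23  1.91 -1.59]
lid 0.41309697288156383 resid 0.0017080509573136672
hasp 1.1068653184000552
```

View pics/w11c.png

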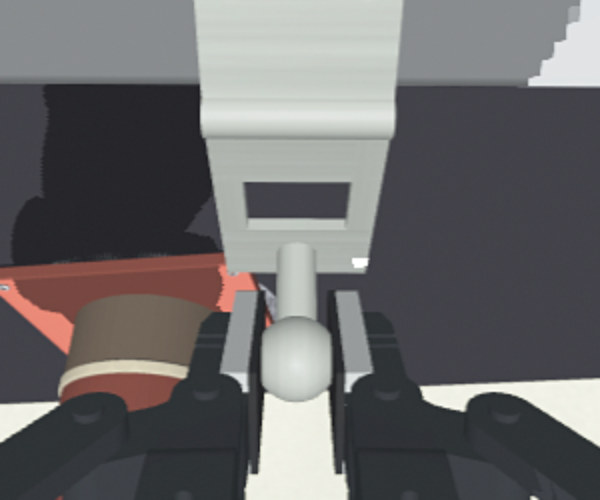

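The hasp is at about 1.1 rad and the wrist joint is near its limit. I'll release, reset the tilt and regrip to swing it further.

Call:
move_arm:
  motion:
    - [[0.5,0,0,0,0,0,0],[0.5,0,0,0,0,0,0],[0.5,0,0,0,0,0,0],[0.5,0,0,-0.8,0,0,0],[0.5,0,0,-0.8,0,0,0],[0.5,0,0,-0.8,0,0,0],[0.5,0,0,0,0,1,0],[0.5,0,0,0,0,1,0],[0.5,0,0,0,0,1,0],[0.5,0,0,0,0,1,0]]

```text
t: 9.63
position: [0.4955, -0.2121, 0.2791]
tool_rot: [3.141, 0.22, -0.138]
ft_force: [0.0, -0.7, 0.0]
width: 0.498
```

Call:
move_arm:
  motion:
    - [[0.5,0,0,0,0,1,0],[0.5,0,0,0,0,1,0],[0.5,0,0,0,0,1,0],[0.5,0,0,0,0,1,0],[0.5,0,0,0,0,0.5,0],[0.5,0,0,0,0,0,0]]

```text
t: 10.13
position: [0.4928, -0.2126, 0.2795]
tool_rot: [3.138, -0.249, -0.14]
ft_force: [-0.7, 0.3, -0.1]
width: 0.503
```

```bash

python3 - <<'E'
from h import *
s=manip.read_state(); z=R.from_euler('xyz',s["tool_rot"]).as_matrix()[:,2]
goto(L(.4814,-.1419,.2289)-.05*z)
c=cam("wrist"); cv2.imwrite("pics/w12.png",c["image"][:,:,::-1])
t=lidang(); print(proj(c,L(.4814,-.1419,.2289)))
E
```

```text
t 10.13 units tool xyz: [-1.89 -0.06 -0.39] zdir local [ 0.2462 -0.0039 -0.9692] ydir [-0.0034 -1.      0.0031] pos local [ 0.5172 -0.1433  0.2795] F [-0.7  0.3 -0.1] w 0.503 q [ 0.85 -0.06 -0.47  1.86 -0.09  1.09 -1.3 ]
lid 0.4088681649801338 resid 0.0015669479748103672
(np.float64(314.5131061929384), np.float64(315.1762845919511))
```

View pics/w12.png

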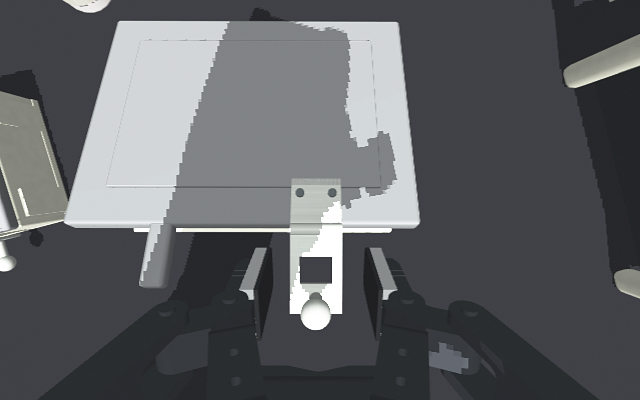

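The ball is at (315,314), right where predicted, and the strap stands about level. I'll regrip.

Call:
move_arm:
  motion:
    - [[0.5,-0.6,-0.02,-0.2,0,0,0],[0.5,-0.65,-0.02,-0.2,0,0,0],[0.5,-0.65,-0.02,0,0,0,0],[0.5,0,0,0.7,0,0,0],[0.5,0,0,0.7,0,0,0],[0.5,0,0,0.6,0,0,0],[0.5,0,0,0,0,0,0],[0.5,0,0,0,0,0,0]]

```text
t: 10.9
position: [0.4591, -0.2048, 0.2278]
tool_rot: [-3.14, -0.242, -0.137]
ft_force: [-0.4, -0.0, -0.5]
width: 0.497
```

```bash

python3 - <<'E'
from h import *
goto(L(.4814,-.1419,.2289))
c=cam("wrist"); cv2.imwrite("pics/w13c.png",cv2.resize(c["image"][100:350,170:470,::-1],None,fx=2,fy=2))
E
```

```text
t 10.9 units tool xyz: [-0.04  0.07 -0.06] zdir local [ 0.2394  0.0015 -0.9709] ydir [ 5.0e-04 -1.0e+00 -1.4e-03] pos local [ 0.4828 -0.1402  0.2278] F [-0.4 -0.  -0.5] w 0.497 q [ 0.87 -0.09 -0.46  2.   -0.13  1.   -1.25]
```

View pics/w13c.png

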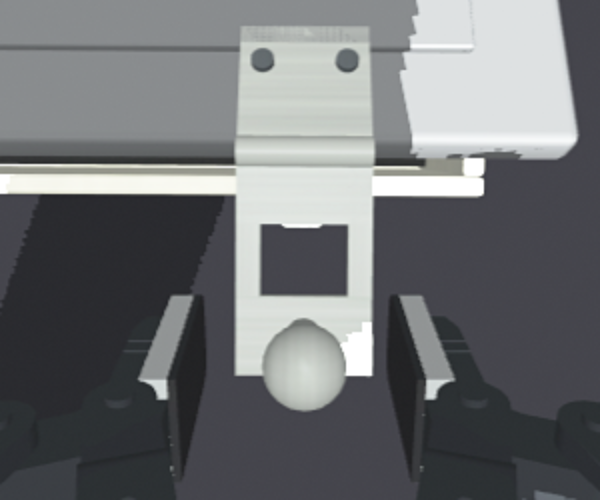

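```bash
python3 - <<'E'
import numpy as np
o0,u0=43,29.4; n=8; d=.75/n; turn=-np.degrees(d)/6; a=np.radians(14)
for i in range(n):
    f=lambda t:(o0*np.cos(t)-u0*np.sin(t), u0*np.cos(t)+o0*np.sin(t))
    A,B=f(d*i),f(d*(i+1)); do,du=B[0]-A[0],B[1]-A[1]
    print(i,round((-do*np.cos(a)+du*np.sin(a))/25,3),round((-do*np.sin(a)-du*np.cos(a))/25,3),round(turn,2)); a+=np.radians(turn*6)
E
```

```text
0 0.152 -0.123 -0.9
1 0.152 -0.123 -0.9
2 0.152 -0.123 -0.9
3 0.152 -0.123 -0.9
4 0.152 -0.123 -0.9
5 0.152 -0.123 -0.9
6 0.152 -0.123 -0.9
7 0.152 -0.123 -0.9
```

Call:
move_arm:
  motion:
    - [[0.2,0,-0.05,0,0,0,0],[0,0,0,0,0,0,0],[0,0,0,0,0,0,0],[0,0,0,0,0,0,0],[0,0,0,0,0,0,0]]

```text
t: 11.37
position: [0.4589, -0.2061, 0.2293]
tool_rot: [3.139, -0.246, -0.139]
ft_force: [-0.4, -6.0, -0.2]
width: 0.17
```

Call:
move_arm:
  motion:
    - [[0,0.15,0,-0.12,0,-0.9,0],[0,0.15,0,-0.12,0,-0.9,0],[0,0.15,0,-0.12,0,-0.9,0],[0,0.15,0,-0.12,0,-0.9,0],[0,0.15,0,-0.12,0,-0.9,0],[0,0.15,0,-0.12,0,-0.9,0],[0,0.15,0,-0.12,0,-0.9,0],[0,0,0,0,0,0,0]]

```text
t: 12.03
position: [0.4855, -0.2098, 0.2451]
tool_rot: [3.141, 0.427, -0.14]
ft_force: [-4.3, -8.0, -0.1]
width: 0.165
```

```bash

python3 - <<'E'
from h import *
goto(L(.4814,-.1419,.2289))
t=lidang()
s=manip.read_state(); p=local(s["position"])*1000
print("hasp", np.arctan2(p[2]-199.7,524.3-p[0])+1.03-.41)
c=cam("wrist"); cv2.imwrite("pics/w14c.png",cv2.resize(c["image"][100:350,170:470,::-1],None,fx=2,fy=2))
E
```

```text
t 12.03 units tool xyz: [-0.76  0.02  1.06] zdir local [-4.140e-01  3.000e-04 -9.103e-01] ydir [-2.2e-03 -1.0e+00  7.0e-04] pos local [ 0.5096 -0.1415  0.2451] F [-4.3 -8.  -0.1] w 0.165 q [ 0.66  0.44 -0.51  1.44  0.21  1.75 -1.58]
lid 0.373595135578838 resid 0.0016687894748527335
hasp 1.8822029078710119
```

View pics/w14c.png

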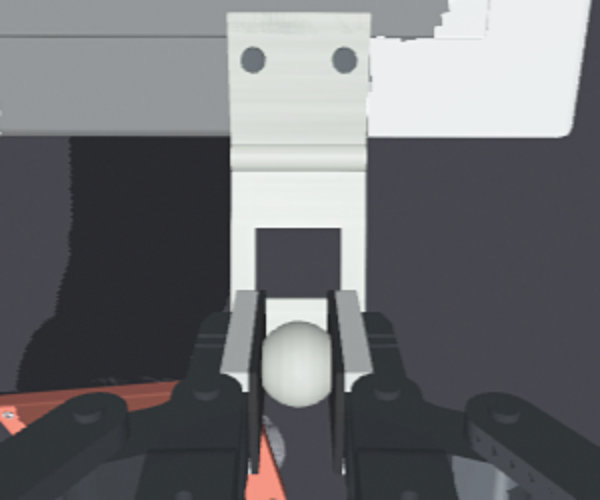

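The hasp is now at about 1.85 rad. I'll release it and go to the pull, so I can press the lid shut and then raise it.

Call:
move_arm:
  motion:
    - [[0.5,0,0,0,0,0,0],[0.5,0,0,0,0,0,0],[0.5,0,0,0,0,0,0],[0.5,0,0,-0.8,0,0,0],[0.5,0,0,-0.8,0,0,0],[0.5,0,0,-0.8,0,0,0],[0.5,0,0,0,0,0.95,0],[0.5,0,0,0,0,0.95,0],[0.5,0,0,0,0,0.95,0],[0.5,0,0,0,0,0.95,0]]

```text
t: 12.97
position: [0.5098, -0.2107, 0.3037]
tool_rot: [3.141, 0.012, -0.137]
ft_force: [-0.9, -0.1, 0.2]
width: 0.499
```

Call:
move_arm:
  motion:
    - [[0.5,0,-0.5,0,0,0.95,0],[0.5,0,-0.7,0,0,0.95,0],[0.5,-0.2,-0.9,0,0,0,0],[0.5,-0.4,-0.9,0,0,0,0],[0.5,-0.4,-0.9,0,0,0,0],[0.5,-0.4,0,0,0,0,0],[0.5,0,0,0,0,0,0]]

```text
t: 13.55
position: [0.4873, -0.1081, 0.2969]
tool_rot: [3.14, -0.182, -0.135]
ft_force: [0.5, -0.3, 0.5]
width: 0.497
```

```bash

python3 - <<'E'
from h import *
t=lidang()
ph=.373
P=L(.6907-(.21*np.cos(ph)-.007*np.sin(ph)),-.0375,.111+.21*np.sin(ph)+.007*np.cos(ph))
goto(P)
c=cam("wrist"); cv2.imwrite("pics/w15.png",c["image"][:,:,::-1]); print(proj(c,P),local(P))
E
```

```text
lid 0.38378698193316513 resid 0.0016110202348843573
t 13.6 units tool xyz: [-0.77 -0.18  4.04] zdir local [ 0.1812 -0.0017 -0.9834] ydir [-1.0e-04 -1.0e+00  1.7e-03] pos local [ 0.4984 -0.0418  0.297 ] F [ 0.  -0.4  0.2] w 0.5 q [ 0.79 -0.11 -0.6   1.85 -0.08  1.2  -1.5 ]
(np.float64(310.94977934624006), np.float64(229.5108267443776)) [ 0.4977 -0.0375  0.194 ]
```

View pics/w15.png

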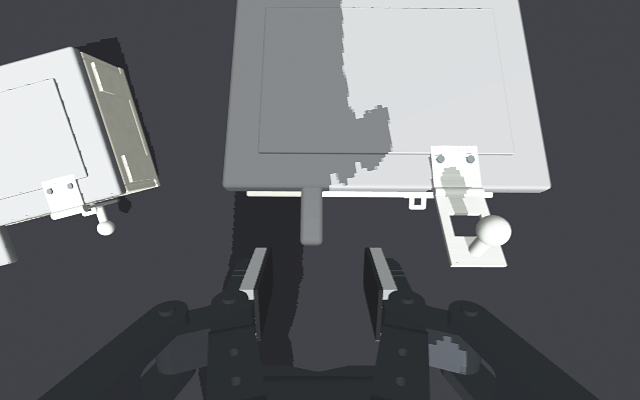

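The pull bar runs from (312,190) to (312,243), and the predicted grasp point (311,230) lies on it. The hasp sticks out, and its knob is at (493,231). I'll descend and grip the pull.

Call:
move_arm:
  motion:
    - [[0.5,-0.37,-0.18,0.3,0,0,0],[0.5,-0.4,0,0.7,0,0,0],[0.5,0,0,0.8,0,0,0],[0.5,0,0,0.8,0,0,0],[0.5,0,0,0.7,0,0,0],[0.5,0,0,0.7,0,0,0],[0.5,0,0,0,0,0,0],[0,0,0,0,0,0,0],[0,0,0,0,0,0,0],[0,0,0,0,0,0,0]]

```text
t: 14.48
position: [0.4888, -0.1048, 0.1957]
tool_rot: [-3.141, -0.182, -0.138]
ft_force: [-0.1, 4.5, -0.8]
width: 0.174
```

```bash

python3 - <<'E'
from h import *
goto(L(.4977,-.0375,.194))
c=cam("wrist"); cv2.imwrite("pics/w16c.png",cv2.resize(c["image"][100:350,170:470,::-1],None,fx=2,fy=2))
s=manip.read_state();p=local(s["position"])*1000; o0,u0=690.7-p[0],p[2]-111
a=np.arcsin(local(R.from_euler('xyz',s["tool_rot"]).as_matrix()[:,2])[0])
phi=np.arctan2(u0,o0)-np.arctan2(7,210); print("phi",phi,np.hypot(o0,u0),np.degrees(a))
n=8; d=-(phi+.012)/n
for i in range(n):
    f=lambda t:(o0*np.cos(t)-u0*np.sin(t), u0*np.cos(t)+o0*np.sin(t))
    A,B=f(d*i),f(d*(i+1)); do,du=B[0]-A[0],B[1]-A[1]; turn=-np.degrees(d)*.7/6
    print(i,round((-do*np.cos(a)+du*np.sin(a))/25,3),round((-do*np.sin(a)-du*np.cos(a))/25,3),round(turn,2)); a+=np.radians(turn*6)
E
```

```text
t 14.48 units tool xyz: [-0.05  0.02  0.06] zdir local [ 1.814e-01  5.000e-04 -9.834e-01] ydir [-8.e-04 -1.e+00 -6.e-04] pos local [ 0.4986 -0.037   0.1957] F [-0.1  4.5 -0.8] w 0.174 q [ 0.78 -0.03 -0.64  2.   -0.03  0.98 -1.55]
phi 0.38195320442528635 209.94404016308735 10.462969164994611
0 -0.224 0.347 0.33
1 -0.219 0.351 0.33
2 -0.214 0.354 0.33
3 -0.209 0.357 0.33
4 -0.203 0.36 0.33
5 -0.198 0.363 0.33
6 -0.193 0.366 0.33
7 -0.187 0.369 0.33
```

View pics/w16c.png

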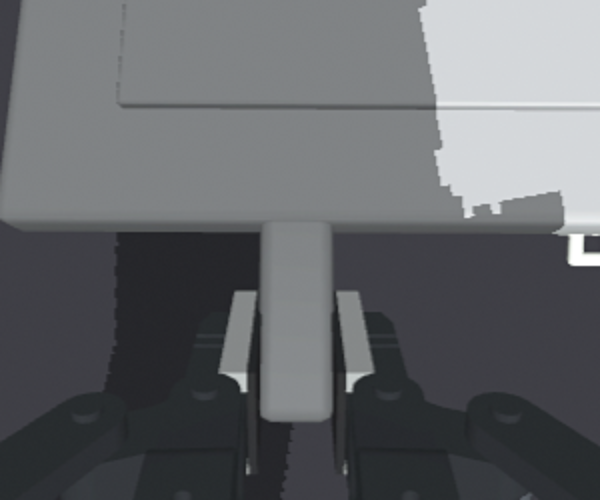

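Call:
move_arm:
  motion:
    - [[0,-0.22,0,0.35,0,0.2,0],[0,-0.215,0,0.352,0,0.2,0],[0,-0.205,0,0.356,0,0.2,0],[0,-0.195,0,0.362,0,0.2,0],[0,-0.185,0,0.368,0,0.2,0],[0,-0.175,0,0.373,0,0.2,0],[0,-0.165,0,0.378,0,0.2,0],[0,0,0,0,0,0,0],[0,0,0,0,0,0,0]]

```text
t: 15.28
position: [0.4713, -0.1022, 0.1256]
tool_rot: [3.142, -0.329, -0.137]
ft_force: [0.0, 4.7, -1.0]
width: 0.178
```

```bash
cat >> h.py <<'E'
def phi():
    s=manip.read_state();p=local(np.array(s["position"]))*1000; o0,u0=690.7-p[0],p[2]-111
    a=np.arcsin(local(R.from_euler('xyz',s["tool_rot"]).as_matrix()[:,2])[0])
    ph=np.arctan2(u0,o0)-np.arctan2(7,210); print("phi",ph,np.hypot(o0,u0),"tilt",np.degrees(a)); return o0,u0,a,ph
E
python3 - <<'E'
from h import *
goto(L(.4807,-.0375,.118)); phi(); lidang()
c=cam("wrist"); cv2.imwrite("pics/w17.png",c["image"][:,:,::-1])
E
```

```text
t 15.28 units tool xyz: [-0.1   0.02  0.29] zdir local [ 3.233e-01 -1.000e-04 -9.463e-01] ydir [-3.e-04 -1.e+00  0.e+00] pos local [ 0.4808 -0.0369  0.1256] F [ 0.   4.7 -1. ] w 0.178 q [ 0.78 -0.09 -0.63  2.23 -0.09  0.65 -1.5 ]
phi 0.03612408449653028 210.40715292023705 tilt 18.862612772794428
lid 0.046554887586002854 resid 0.0017537780519047174
```

View pics/w17.png

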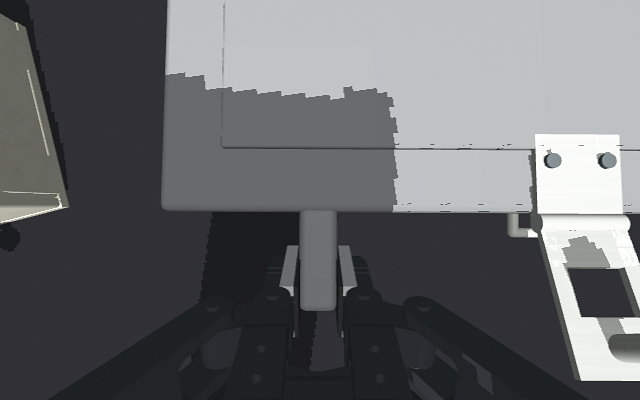

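The lid is nearly shut (about 0.04) and the hasp is out past level. I'll press it down a little more and hold for step 1.

Call:
move_arm:
  motion:
    - [[0,-0.08,0,0.22,0,0.1,0],[0,0,0,0,0,0,0],[0,0,0,0,0,0,0],[0,0,0,0,0,0,0],[0,0,0,0,0,0,0]]

```text
t: 15.8
position: [0.4708, -0.1022, 0.1195]
tool_rot: [-3.141, -0.338, -0.137]
ft_force: [0.8, 6.1, -2.5]
width: 0.171
```

```bash
python3 - <<'E'
from h import *
goto(L(.4807,-.0375,.118)); t=lidang(); o0,u0,a,ph=phi()
W=pts(t); Kc=t["image"][220:290,370:440,::-1]; cv2.imwrite("pics/t18.png",cv2.resize(Kc,None,fx=7,fy=7))
s=cam("scene"); cv2.imwrite("pics/s18.png",cv2.resize(s["image"][130:300,180:380,::-1],None,fx=3.5,fy=3.5))
n=26; d=(1.32-ph)/n; 
for i in range(n):
    f=lambda t:(o0*np.cos(t)-u0*np.sin(t), u0*np.cos(t)+o0*np.sin(t))
    A,B=f(d*i),f(d*(i+1)); do,du=B[0]-A[0],B[1]-A[1]; turn=-.3
    print(i,round((-do*np.cos(a)+du*np.sin(a))/25,3),round((-do*np.sin(a)-du*np.cos(a))/25,3),round(turn,2)); a+=np.radians(turn*6)
print(np.degrees(a))
E
```

```text
t 15.8 units tool xyz: [-0.01  0.02  0.06] zdir local [ 3.316e-01  2.000e-04 -9.434e-01] ydir [-0.e+00 -1.e+00 -2.e-04] pos local [ 0.4803 -0.0369  0.1195] F [ 0.8  6.1 -2.5] w 0.171 q [ 0.78 -0.09 -0.63  2.25 -0.09  0.63 -1.5 ]
lid 0.0191639344564378 resid 0.0019288438748616091
phi 0.007075465622560367 210.47170831254263 tilt 19.37199109078366
0 0.167 -0.391 -0.3
1 0.174 -0.388 -0.3
2 0.182 -0.384 -0.3
3 0.189 -0.381 -0.3
4 0.196 -0.377 -0.3
5 0.203 -0.373 -0.3
6 0.211 -0.369 -0.3
7 0.218 -0.365 -0.3
8 0.225 -0.361 -0.3
9 0.231 -0.357 -0.3
10 0.238 -0.352 -0.3
11 0.245 -0.348 -0.3
12 0.251 -0.343 -0.3
13 0.258 -0.338 -0.3
14 0.264 -0.333 -0.3
15 0.271 -0.328 -0.3
16 0.277 -0.323 -0.3
17 0.283 -0.317 -0.3
18 0.289 -0.312 -0.3
19 0.295 -0.306 -0.3
20 0.301 -0.301 -0.3
21 0.306 -0.295 -0.3
22 0.312 -0.289 -0.3
23 0.317 -0.283 -0.3
24 0.323 -0.277 -0.3
25 0.328 -0.271 -0.3
-27.428008909216327
```

View pics/s18.png

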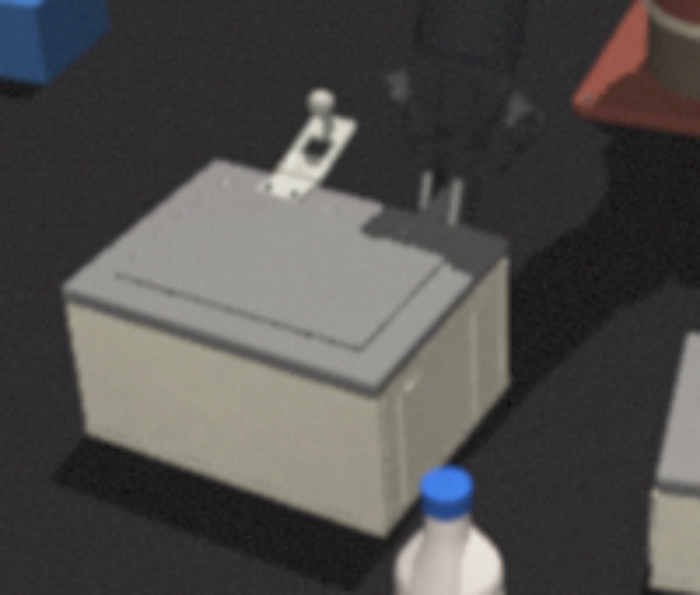

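View pics/t18.png

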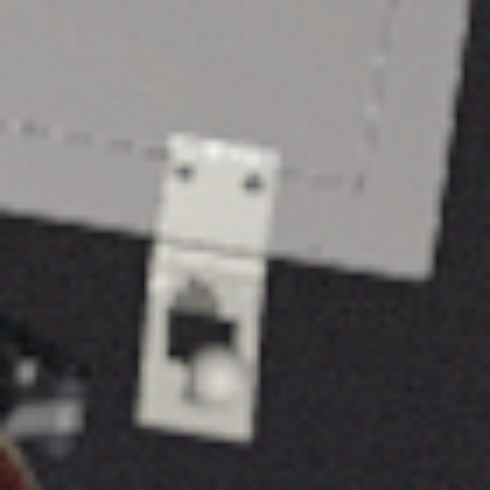

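The lid is shut (0.01–0.02), and the hasp points out and upward with its knob on top. Now I'll raise the lid along its arc.

Call:
move_arm:
  motion:
    - [[0,0.167,0,-0.391,0,-0.3,0],[0,0.174,0,-0.388,0,-0.3,0],[0,0.182,0,-0.384,0,-0.3,0],[0,0.189,0,-0.381,0,-0.3,0],[0,0.196,0,-0.377,0,-0.3,0],[0,0.203,0,-0.373,0,-0.3,0],[0,0.211,0,-0.369,0,-0.3,0],[0,0.218,0,-0.365,0,-0.3,0],[0,0.225,0,-0.361,0,-0.3,0],[0,0.231,0,-0.357,0,-0.3,0]]

```text
t: 16.73
position: [0.5007, -0.1065, 0.2199]
tool_rot: [-3.141, -0.022, -0.138]
ft_force: [5.9, 4.8, -11.5]
width: 0.17
```

```bash
python3 - <<'E'
from h import *
goto(L(.4807,-.0375,.118)); t=lidang(); o0,u0,a,ph=phi()
E
```

```text
t 16.73 units tool xyz: [-1.28  0.02  4.05] zdir local [ 2.170e-02  9.000e-04 -9.998e-01] ydir [-8.e-04 -1.e+00 -9.e-04] pos local [ 0.5105 -0.0371  0.2199] F [  5.9   4.8 -11.5] w 0.17 q [ 0.74  0.1  -0.65  1.82  0.07  1.22 -1.64]
lid 0.6611266601762249 resid 0.016083823945374307
phi 0.5202352435540367 210.1896524570132 tilt 1.1918381638862354
```

Call:
move_arm:
  motion:
    - [[0,0.238,0,-0.352,0,-0.3,0],[0,0.245,0,-0.348,0,-0.3,0],[0,0.251,0,-0.343,0,-0.3,0],[0,0.258,0,-0.338,0,-0.3,0],[0,0.264,0,-0.333,0,-0.3,0],[0,0.271,0,-0.328,0,-0.3,0],[0,0.277,0,-0.323,0,-0.3,0],[0,0.283,0,-0.317,0,-0.3,0],[0,0.289,0,-0.312,0,-0.3,0],[0,0,0,0,0,0,0]]

```text
t: 17.62
position: [0.5667, -0.1159, 0.2878]
tool_rot: [-3.14, 0.263, -0.138]
ft_force: [-3.8, 2.6, 3.5]
width: 0.174
```

```bash
python3 - <<'E'
from h import *
goto(L(.4807,-.0375,.118)); o0,u0,a,ph=phi()
c=cam("wrist"); cv2.imwrite("pics/w20.png",c["image"][:,:,::-1])
E
```

```text
t 17.62 units tool xyz: [-1.96  0.02  7.56] zdir local [-0.2601  0.0015 -0.9656] ydir [-9.0e-04 -1.0e+00 -1.3e-03] pos local [ 0.5772 -0.0374  0.2878] F [-3.8  2.6  3.5] w 0.174 q [ 0.58  0.43 -0.63  1.35  0.2   1.7  -1.75]
phi 0.966767015640952 210.09638264377614 tilt -15.075995871816481
```

View pics/w20.png

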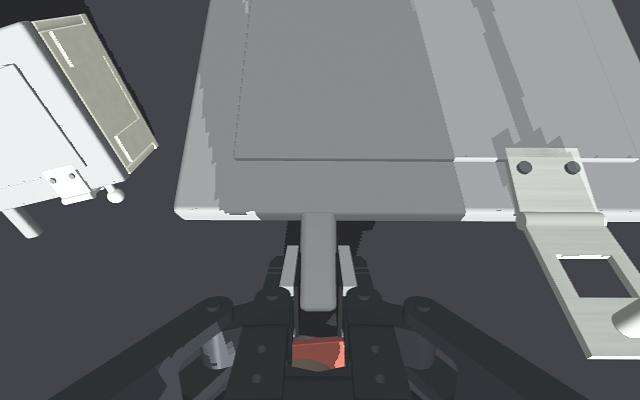

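```bash
python3 - <<'E'
from h import *
o0,u0,a,ph=phi(); n=8; d=(1.34-ph)/n
for i in range(n):
    f=lambda t:(o0*np.cos(t)-u0*np.sin(t), u0*np.cos(t)+o0*np.sin(t))
    A,B=f(d*i),f(d*(i+1)); do,du=B[0]-A[0],B[1]-A[1]; turn=-.15
    print(i,round((-do*np.cos(a)+du*np.sin(a))/25,3),round((-do*np.sin(a)-du*np.cos(a))/25,3),round(turn,2)); a+=np.radians(turn*6)
E
```

```text
phi 0.9657089242842432 210.12039406016734 tilt -14.921772544986153
0 0.271 -0.284 -0.15
1 0.28 -0.276 -0.15
2 0.289 -0.267 -0.15
3 0.297 -0.258 -0.15
4 0.305 -0.249 -0.15
5 0.312 -0.239 -0.15
6 0.319 -0.229 -0.15
7 0.326 -0.219 -0.15
```

Call:
move_arm:
  motion:
    - [[0,0.271,0,-0.284,0,-0.15,0],[0,0.28,0,-0.276,0,-0.15,0],[0,0.289,0,-0.267,0,-0.15,0],[0,0.297,0,-0.258,0,-0.15,0],[0,0.305,0,-0.249,0,-0.15,0],[0,0.312,0,-0.239,0,-0.15,0],[0,0.319,0,-0.229,0,-0.15,0],[0,0.326,0,-0.219,0,-0.15,0],[0,0,0,0,0,0,0],[0,0,0,0,0,0,0]]

```text
t: 18.5
position: [0.6381, -0.1261, 0.3168]
tool_rot: [3.142, 0.383, -0.138]
ft_force: [-0.0, 1.7, -4.8]
width: 0.178
```

```bash
python3 - <<'E'
from h import *
goto(L(.4807,-.0375,.118)); o0,u0,a,ph=phi()
c=cam("wrist"); cv2.imwrite("pics/w21.png",c["image"][:,:,::-1])
E
```

```text
t 18.5 units tool xyz: [-3.28 -0.01  9.9 ] zdir local [-3.740e-01  4.000e-04 -9.274e-01] ydir [-0.001 -1.     0.   ] pos local [ 0.6493 -0.0378  0.3168] F [-0.   1.7 -4.8] w 0.178 q [ 0.43  0.67 -0.58  0.96  0.28  1.98 -1.77]
phi 1.3389586953032446 209.9228429685536 tilt -21.962520213483465
```

View pics/w21.png

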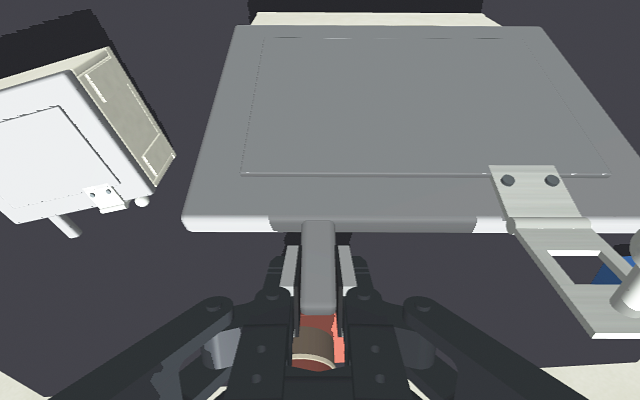

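The lid is at about 1.34 rad and the hasp is still out. I'll open the gripper and withdraw along the tool axis.

Call:
move_arm:
  motion:
    - [[0.3,0,0,0,0,0,0],[0.5,0,0,0,0,0,0],[0.5,0,0,0,0,0,0],[0.5,0,0,0,0,0,0],[0.5,0,0,-0.5,0,0,0],[0.5,0,0,-0.8,0,0,0],[0.5,0,0,-0.8,0,0,0],[0.5,0,0,-0.8,0,0,0],[0.5,0,0,0,0,0,0],[0.5,0,0,0,0,0,0]]

```text
t: 19.38
position: [0.6574, -0.1296, 0.361]
tool_rot: [3.138, 0.399, -0.141]
ft_force: [-0.2, 0.7, 0.1]
width: 0.498
```

```bash
python3 - <<'E'
from h import *
goto(L(.4807,-.0375,.118))
c=cam("wrist"); cv2.imwrite("pics/w22.png",c["image"][:,:,::-1]); W=pts(c)
P=W[60:160,260:440].reshape(-1,3); P=P[~np.isnan(P[:,0])]; X=P@ex; B=np.polyfit(P[:,2],X,1); print("lid angle",np.pi/2-np.arctan(B[0]), "resid",np.std(X-np.polyval(B,P[:,2])))
s=cam("scene"); cv2.imwrite("pics/s22.png",s["image"][:,:,::-1])
E
```

```text
t 19.38 units tool xyz: [-3.16 -0.06 11.88] zdir local [-0.3889 -0.0021 -0.9213] ydir [-0.0023 -1.      0.0032] pos local [ 0.6689 -0.0386  0.361 ] F [-0.2  0.7  0.1] w 0.498 q [ 0.23  0.69 -0.24  0.78  0.12  2.09 -1.65]
lid angle 1.8246768653005823 resid 0.0007011083951558006
```

View pics/w22.png

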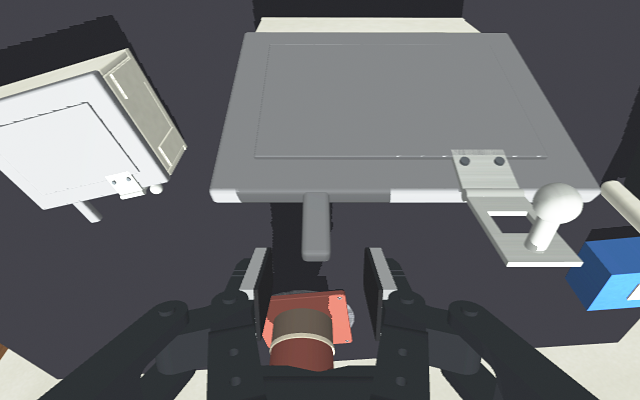

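View pics/s22.png

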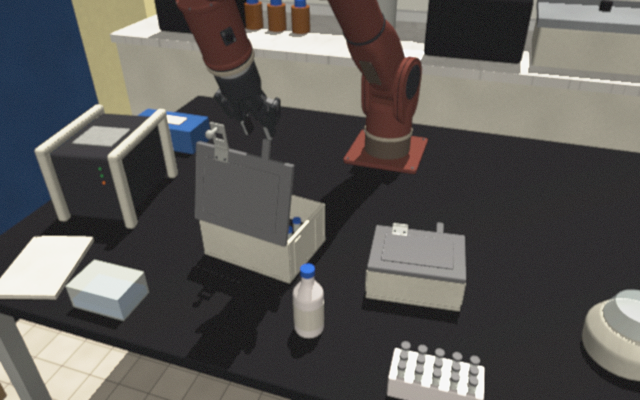

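The lid plane gives about 1.32 rad (π − 1.82), and the hasp is clear. I'll back off a little more, away from the joint 6 limit.

Call:
move_arm:
  motion:
    - [[0.5,0,0,0,0,0.7,0],[0.5,0,0,-0.4,0,0.7,0],[0.5,0,0,-0.6,0,0.7,0],[0.5,0,0,-0.6,0,0,0],[0.5,0,0,0,0,0,0],[0.5,0,0,0,0,0,0],[0.5,0,0,0,0,0,0]]

```text
t: 20.07
position: [0.6669, -0.1301, 0.3989]
tool_rot: [-3.141, 0.181, -0.137]
ft_force: [-0.6, 0.2, -1.7]
width: 0.496
```

```bash
python3 - <<'E'
from h import *
goto(L(.4807,-.0375,.118)); print(np.abs(manip.read_state()["qvel"]).max())
c=cam("wrist"); cv2.imwrite("pics/w23.png",c["image"][:,:,::-1]); W=pts(c)
P=W[100:150,270:400].reshape(-1,3); P=P[~np.isnan(P[:,0])]; X=P@ex; B=np.polyfit(P[:,2],X,1); print("lid angle",np.pi/2+np.arctan(B[0]), "resid",np.std(X-np.polyval(B,P[:,2])))
E
```

```text
t 20.07 units tool xyz: [-5.76  0.   12.48] zdir local [-1.800e-01  9.000e-04 -9.837e-01] ydir [-2.e-04 -1.e+00 -9.e-04] pos local [ 0.6784 -0.0378  0.3989] F [-0.6  0.2 -1.7] w 0.496 q [ 0.27  0.54 -0.26  0.89  0.12  1.9  -1.65]
0.022297082999273875
lid angle 1.3218284266280071 resid 0.0007377224276252766
```

View pics/w23.png

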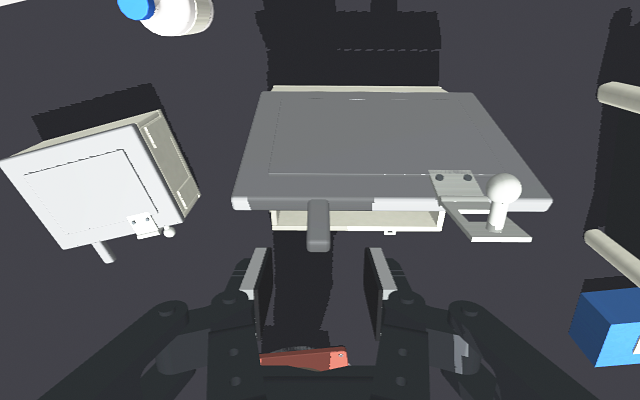

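The lid stands steady at 1.32 rad, the hasp is folded out with its knob at (503,187), and the robot is clear. I'll hand it in.

```bash
python3 -c "
from cell import manip; print(manip.finish_job())"
```

```text
the job is handed in; nothing more can be done
None
```

The tall carrier is open: its lid stands at about 1.32 rad and its hasp is still swung out at about 1.85 rad. I handed the job in at about 20 s, and no verdict was reported.

**What went wrong on the way:** on the first try I gripped the knob and followed the hasp's arc. This dragged the lid up to about 0.44 rad, and then the knob slipped out of the grip and the hasp fell back to hanging. Whether that early lid lift counts against the run I can't tell. The lid never got near the 1.05 rad of step 2 at that stage.

**How I fixed it:**
- **Hasp:** I regripped the knob twice and turned the tool with the hasp, bringing it to about 1.85 rad.
- **Lid shut:** I gripped the pull and pressed the lid down to 0.01–0.02 rad. I held it there for about 0.4 s with the hasp out, as step 1 asks.
- **Lid raised:** I lifted the lid by the pull to about 1.34 rad, let go and backed away.

**Last checks:**
- **Lid:** two depth fits after release gave 1.317 and 1.322 rad, so it had not moved. The first fit printed 1.82 because of a sign slip in my formula; correcting it gives 1.317.
- **Hasp:** the last picture shows it still swung out. The 1.85 rad was measured before the lid was moved, and I did not measure it again afterwards.
- **Robot:** nothing was touching the gripper, the force reading was under 2 N, and the arm was almost still.
- **Joint 6:** during the withdrawal it read 2.09, which is its limit, so I then moved it back to 1.90.

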